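# Feed the round kiln prop down to the escapement stop

### The arm

A 7-joint arm with a two-finger parallel gripper is mounted at the origin on the work surface. World frame = base frame: x ahead of the robot, y to its left, z up, the work surface at z = 0. Lengths are in m, angles in rad, forces in N, time in s.
With the tool pointing down it reaches from about 0.425 to 0.825 m from the base axis. Payload 3.6 kg.
Tool frame: the origin (TCP) lies between the finger pads; the fingertips stand 25 mm ahead of it and the grasp point (between the pads) lies 6 mm ahead of it; x points along the fingers, z is the direction in which the jaws open and shut, and the axes are right-handed (so a half turn about x gives the same grasp; the last joint's range is limited). The gripper opens to 85 mm and grips with 20 to 120 N. Pads are 22 mm wide; open, the fingers measure 114 mm over their backs; the gripper's body (76 mm by 85 mm) begins 54 mm behind the grasp point. The pads swing forward as they close: fully open they stand 13 mm farther back than shut.
Start: joints at [1.214, 0.615, -0.013, 1.423, 0.008, 1.103, -0.04], TCP at [0.211, -0.615, 0.219] pointing down, gripper open.
Joint ranges: [-3.12, 3.12], [-0.3, 2.06], [-1.34, 1.32], [0.26, 2.42], [-1.36, 4.5], [0.01, 1.98], [-2.84, 2.84]. Speed limits (rad/s): [2.79, 2.79, 3.14, 3.14, 3.14, 3.14, 3.14].

### API

Orientations are given as a unit quaternion [x, y, z, w].
In Python, from plant import arm gives the robot as it stands.
- The arm moves only by the shell command python3 -m jog 'ROWS' [FORCE]. ROWS is JSON, a list of rows, each an object of numbers: "ax", "ay", "az": the turn, a rotation vector about the tool's x, y, z in rad; "x", "y", "z": the shift along the tool's x, y, z in cm; "hand": the closure, from 0 (fully open) to 1 (shut). In form: [{"ax": .., "ay": .., "az": .., "x": .., "y": .., "z": .., "hand": ..}, ...]. A call has exactly 10 rows; each row shifts and turns the commanded pose from where the row before left it, along the tool's axes as they then stand; what a row does not reach is not made up. A row lasts 1/10 s, in which the tool goes at most 50 mm and 8.59 degrees, less where a joint would pass 70% of its speed; a pose out of reach is approached as far as the arm can. A call is refused whole if a number of a shift passes 5 or a number of a turn 0.15, either way. A call with a gripper value outside its range is refused whole. The fingers move at their own pace and stop on an object; FORCE is the grip in N (left out, the last holds). Time passes only in rows, so rows that do not move let the fingers close, or fill a call up. It gives the time, the measured TCP pose, the force and the opening at its end, in the units of the state.
- arm.sense(): the state, without advancing time (a new reading comes with each control period).
- arm.snapshot(name): name is "scene" or "top"; returns the picture (384x512x3 uint8, blue, green, red); there is no depth.
- arm.camera_model(name): a dict with "intrinsics" (3x3 intrinsics, pixels), "rvec" (rotation vector, rad) and "tvec" (3), from world to camera coordinates, as OpenCV has them. Camera axes: x right, y down, z forward; pixel columns grow to the right and rows downward; lengths in m; the calibration is good to about 2 mm. A picture is of the moment at which its call begins. camera_model takes no time and is no camera call.
- arm.job_done(): hands the job in, once; it reports no verdict.
The state is a dict: "time_s": time; "q": joint angles; "dq": joint speeds; "joint_torque": joint torques, N m; "position": TCP position; "tool_rot": TCP orientation; "wrist_force": force on the tool from outside, world axes, zero at the start; "moment": the same for the moment, N m; "opening": finger opening in m.
Only numpy, scipy, OpenCV 4.12 (cv2) and the standard library are available. Lean on these libraries where they do the work, as an engineer would, in place of code of your own. Each camera call takes 0.05 s, during which the arm holds its last target. There are 200 camera calls.

### The job

Two fired-clay kiln props are stuck part-way down the two-lane wooden feed chute. Push the round one down its lane, sliding it along the chute floor without lifting it out, until it rests against the steel escapement stop at the low end; leave the square one where it is.

Things in the scene. Friction and masses are not known exactly. Their poses are not given: they have to be found in the camera images.
- chute: Fixed two-lane wood chute, sloping 12 deg, low end to the robot's left. Origin: on the lane floor surface, midway between the lanes, 75 mm above the table. x points down the slope along the lanes, y across, z square to the floor. Floor from x = -180 (high, open end) to +145 mm. Lane centre lines at y = +37 and -37 mm; lanes 66 mm wide, walls 4 (outer) and 8 mm (middle) thick, 15 mm above the floor.
- stop (a point): The escapement stop: in each lane an upright rigid steel plate, 52 mm wide, 34 mm high, 10 mm thick, across the low end. This point is on the floor in the plane of both plates' uphill faces, midway between the lanes (x = +130, y = 0, z = 0 mm in the chute's frame); axes as the chute's.
- round_prop: Solid round puck of buff fired clay, 56 mm diameter, 45 mm high, 0.19 to 0.32 kg, standing flat in either lane, its downhill edge 90 to 180 mm uphill of the stop. Origin at the centre of its underside, z its axis. Friction holds it wherever it is left on the slope; a push of 0.5 to 3 N slides it. Against the stop, its origin is at x = +102 mm in the chute's frame.
- square_prop: Square block of the same clay, 48 x 48 mm, 45 mm high, 0.23 kg, standing in the other lane, held there by friction. Origin at the centre of its underside. To be left alone.
Not all that is in view belongs to the job. What is shaped like the round_prop but orange is not meant.

How it is judged:
At the end, for the whole second after the job is handed in: The round prop stands flat (within 10 degrees) on the floor of its lane against the steel stop, with a gap of at most 10 mm, at rest; the square prop is within 15 mm of where it started (x of round_prop in the frame of chute between 0.092 and 0.11 m and y of round_prop in the frame of chute between -0.055 and 0.055 m and z of round_prop in the frame of chute below 0.006 m and angle between the z axis of round_prop and the z axis of chute, either way round below 0.17 rad and linear speed of round_prop below 0.02 m/s and distance of square_prop from where it was at the start of the episode below 0.015 m); the robot touches nothing.
It fails at once if the round prop is lifted off the chute floor (more than 15 mm) (z of round_prop in the frame of chute above 0.015 m).
It fails at once if the square prop is moved more than 15 mm (distance of square_prop from where it was at the start of the episode above 0.015 m).
It also fails if it takes over 32 s, if anything falls off the work surface, if the arm or the gripper's body presses on something with over 40 N, if the wrist force passes 120 N, or if a joint passes its speed limit or range.

## Working session

There is one attempt and no reset: what is moved stays moved. The work goes in short steps, Python scripts to look and compute and a shell command to move; the robot and the scene stay as the last step left them, time stands still between calls to the robot, and variables do not carry over. Pictures are saved under pics/ and viewed, about 8 in all and at most 12, crops included, and the job is handed in when it is done.

```bash
mkdir -p pics; python3 - <<'E'
from plant import arm
import cv2,numpy as np
for n in("scene","top"):
    im=arm.snapshot(n);cv2.imwrite(f"pics/{n}0.png",im)
    m=arm.camera_model(n);R=cv2.Rodrigues(np.array(m['rvec']))[0];print(n,np.round(m['intrinsics'],1).tolist(),(-R.T@np.array(m['tvec']).ravel()).round(3),R.round(2).tolist())
s=arm.sense();print({k:np.round(v,3).tolist() for k,v in s.items()})
a=cv2.imread("pics/scene0.png");b=cv2.imread("pics/top0.png")
cv2.imwrite("pics/both0.png",np.vstack([a,b])[:, :] if 0 else cv2.resize(np.hstack([a,b]),(800,300)))
E
```

```text
scene [[420.8, 0.0, 253.9], [0.0, 420.8, 194.6], [0.0, 0.0, 1.0]] [ 0.81  -0.317  0.572] [[0.74, 0.67, -0.0], [0.51, -0.57, -0.65], [-0.43, 0.48, -0.76]]
top [[362.4, 0.0, 258.7], [0.0, 362.4, 183.2], [0.0, 0.0, 1.0]] [ 0.416 -0.001  0.728] [[-0.0, -1.0, 0.03], [-0.99, -0.0, -0.15], [0.15, -0.03, -0.99]]
{'time_s': 0.1, 'q': [1.214, 0.616, -0.013, 1.425, 0.008, 1.103, -0.04], 'dq': [-0.0, -0.002, -0.001, -0.005, -0.0, -0.001, 0.001], 'joint_torque': [0.001, -47.038, 0.26, -17.157, 0.01, 0.006, -0.0], 'position': [0.21, -0.614, 0.218], 'tool_rot': [0.412, 0.576, -0.411, 0.575], 'wrist_force': [0.284, -0.274, 0.766], 'moment': [-0.006, 0.035, 0.033], 'opening': 0.085}
```

View pics/scene0.png

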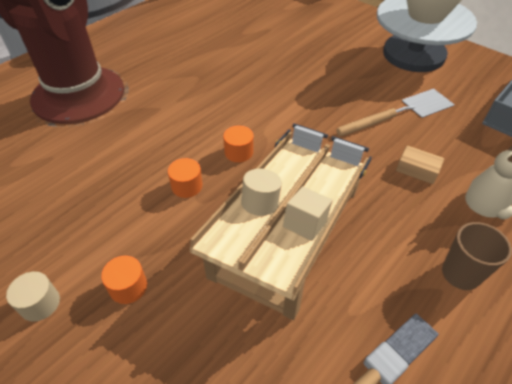

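View pics/top0.png

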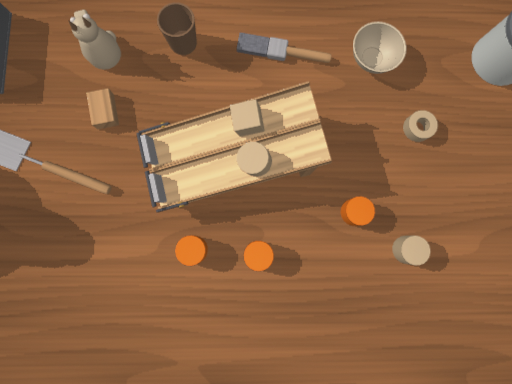

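The scene view shows the round prop at about (262,190) in the near lane and the square block at (308,213) in the far lane. In the top view they are at (254,158) and (246,118), with the stops on the left at (150,150) and (157,187). The orange pucks and the buff puck off the chute are distractors.

```bash
python3 - <<'E'
import cv2,numpy as np
b=cv2.imread("pics/top0.png")[75:220,130:340];a=cv2.imread("pics/scene0.png")[115:315,185:385]
cv2.imwrite("pics/c1.png",cv2.resize(b,None,fx=3.8,fy=3.8,interpolation=2));cv2.imwrite("pics/c2.png",cv2.resize(a,None,fx=3,fy=3,interpolation=2))
E
```

```text
(no output)
```

View pics/c1.png

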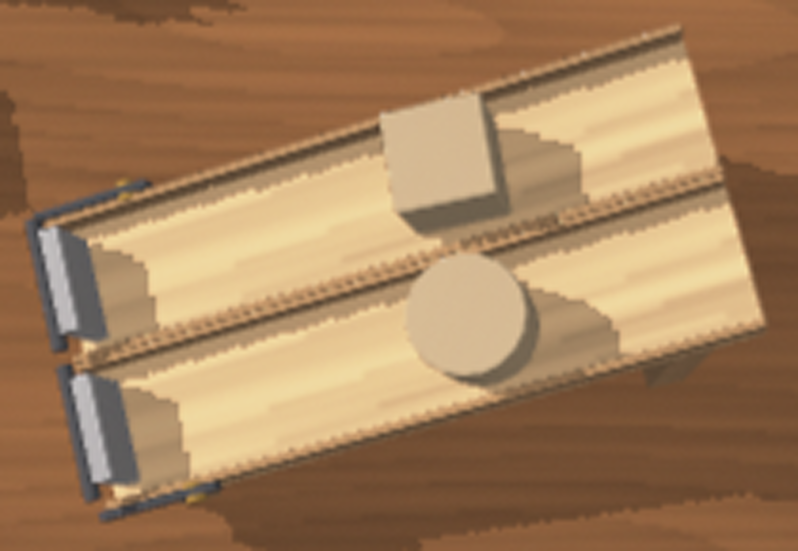

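View pics/c2.png

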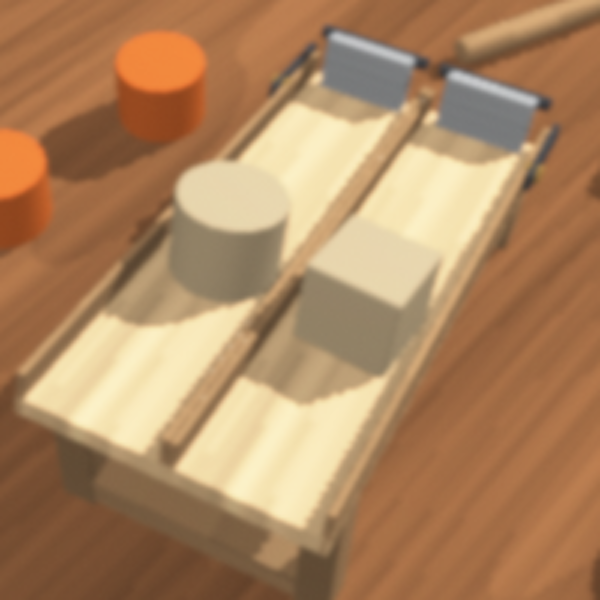

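```bash
cat > h.py <<'E'
from plant import arm
import cv2,numpy as np
from scipy.optimize import least_squares
from scipy.spatial.transform import Rotation as Ro
C={n:arm.camera_model(n) for n in("top","scene")}
def px(n,p):
    p=np.array(p,float); return (p+.5)/3.8-.5+[130,75] if n=="top" else (p+.5)/3-.5+[185,115]
def proj(n,P):
    m=C[n];return cv2.projectPoints(np.array(P,float).reshape(-1,3),np.array(m['rvec']),np.array(m['tvec']),np.array(m['intrinsics']),None)[0][:,0]
def tri(a,b):
    M=[np.array(C[n]['intrinsics'])@np.c_[cv2.Rodrigues(np.array(C[n]['rvec']))[0],np.array(C[n]['tvec']).ravel()] for n in("top","scene")]
    X=cv2.triangulatePoints(M[0],M[1],np.array(a,float),np.array(b,float)).ravel();return X[:3]/X[3]
E
python3 - <<'E'
from h import *
T=[((681,26),(-180,-74,15)),((720,174),(-180,0,15)),((765,325),(-180,74,15)),((59,229),(130,-63,34)),((77,334),(130,-11,34)),((92,375),(130,11,34)),((110,482),(130,63,34))]
S=[((323,88),(130,63,0)),((404,108),(130,11,0)),((440,125),(130,-11,0)),((525,150),(130,-63,0)),((328,45),(130,63,34)),((414,67),(130,11,34)),((445,83),(130,-11,34)),((533,107),(130,-63,34)),((172,440),(-180,0,15)),((18,405),(-180,73,0)),((322,542),(-180,-70,0))]
def rot(y,p): return Ro.from_euler('ZY',[y,p])
def f(v):
    r=[]
    for n,L in(("top",T),("scene",S)):
        P=rot(v[3],v[4]).apply(np.array([l[1] for l in L])/1e3)+v[:3]
        r.append(proj(n,P)-px(n,[l[0] for l in L]))
    return np.vstack(r)
s=least_squares(lambda v:f(v).ravel(),[.55,0,.075,1.7,.2])
print(s.x.round(4),np.rad2deg(s.x[3:]).round(2));print(f(s.x).round(1).tolist())
np.save("ch.npy",s.x);R=rot(*s.x[3:])
for nm,a,b in(("round top",(466,315),(231,198)),("sq A",(380,114),(360,217)) ,):
    p=tri(px("top",a),px("scene",b));print(nm,p.round(4),(R.inv().apply(p-s.x[:3])*1e3).round(1))
m=R.as_matrix();print(m.round(3).tolist())
E
```

```text
[0.5752 0.0411 0.0718 1.8204 0.1979] [104.3   11.34]
[[-1.5, -0.6], [-0.5, -0.6], [-0.7, -0.1], [-1.5, -1.3], [-0.3, -1.9], [-1.7, -1.1], [-0.3, -1.3], [-1.2, -0.3], [-1.6, 2.3], [-2.0, 0.7], [-2.1, 2.1], [-0.0, -2.1], [-1.3, -0.3], [0.4, -1.6], [0.2, 0.1], [-0.9, 2.0], [0.5, -1.2], [-0.8, -0.3]]
round top [ 0.5494 -0.0108  0.1269] [-53.8  37.9  45.3]
sq A [0.6208 0.0138 0.1523] [-52.8 -37.5  71.5]
[[-0.242, -0.969, -0.049], [0.95, -0.247, 0.191], [-0.197, -0.0, 0.98]]
```

```bash
cat > st.py <<'E'
from h import *
v=np.load("ch.npy");R=Ro.from_euler('ZY',v[3:])
s=arm.sense();T=Ro.from_quat(s['tool_rot']);p=np.array(s['position'])
print("t",round(s['time_s'],2),"p",p.round(4),"F",np.round(s['wrist_force'],1),"open",round(s['opening'],3))
tip=p+T.apply([.025,0,0])
print("tip in chute mm",(R.inv().apply(tip-v[:3])*1e3).round(1));print("chute xyz axes & world z in tool axes:\n",T.inv().apply(np.vstack([R.as_matrix().T,[0,0,1]])).round(3))
# chute-frame target of tip -> shift cm in tool axes
import sys
for a in sys.argv[1:]:
    g=R.apply(np.array(eval(a))/1e3)+v[:3];print("to",a,"shift cm",(T.inv().apply(g-tip)*100).round(2))
E
python3 st.py "(-120,37,80)"
```

```text
t 0.1 p [ 0.2103 -0.6143  0.2176] F [ 0.3 -0.3  0.8] open 0.085
tip in chute mm [-558.   515.5   11.3]
chute xyz axes & world z in tool axes:
 [[ 0.199  0.079 -0.977]
 [ 0.    -0.997 -0.08 ]
 [-0.98   0.016 -0.198]
 [-1.    -0.    -0.002]]
to (-120,37,80) shift cm [  1.97  51.25 -40.31]
```

```bash
python3 -m jog '[{"ax":0.08,"hand":1},{"y":3.2,"z":-2.9,"hand":1},{"y":3.2,"z":-2.9,"hand":1},{"y":3.2,"z":-2.9,"hand":1},{"y":3.2,"z":-2.9,"hand":1},{"y":3.2,"z":-2.9,"hand":1},{"y":3.2,"z":-2.9,"hand":1},{"y":3.2,"z":-2.9,"hand":1},{"y":3.2,"z":-2.9,"hand":1},{"hand":1}]' 30; python3 st.py "(-120,37,80)"
```

```text
t 0.1 p [ 0.2103 -0.6143  0.2176] F [ 0.3 -0.3  0.8] open 0.085
tip in chute mm [-558.   515.5   11.3]
chute xyz axes & world z in tool axes:
 [[ 0.199  0.079 -0.977]
 [ 0.    -0.997 -0.08 ]
 [-0.98   0.016 -0.198]
 [-1.    -0.    -0.002]]
to (-120,37,80) shift cm [  1.97  51.25 -40.31]invalid input
```

```bash
python3 -m jog '[{"ax":0.08,"ay":0,"az":0,"x":0,"y":0,"z":0,"hand":1},{"ax":0,"ay":0,"az":0,"x":0,"y":3.2,"z":-2.9,"hand":1},{"ax":0,"ay":0,"az":0,"x":0,"y":3.2,"z":-2.9,"hand":1},{"ax":0,"ay":0,"az":0,"x":0,"y":3.2,"z":-2.9,"hand":1},{"ax":0,"ay":0,"az":0,"x":0,"y":3.2,"z":-2.9,"hand":1},{"ax":0,"ay":0,"az":0,"x":0,"y":3.2,"z":-2.9,"hand":1},{"ax":0,"ay":0,"az":0,"x":0,"y":3.2,"z":-2.9,"hand":1},{"ax":0,"ay":0,"az":0,"x":0,"y":3.2,"z":-2.9,"hand":1},{"ax":0,"ay":0,"az":0,"x":0,"y":3.2,"z":-2.9,"hand":1},{"ax":0,"ay":0,"az":0,"x":0,"y":0,"z":0,"hand":1}]' 30; python3 st.py "(-120,37,80)"
```

```text
time_s: 1.1
position: [0.4059, -0.3192, 0.2185]
tool_rot: [0.432, 0.562, -0.428, 0.561]
wrist_force: [0.3, 0.0, 0.8]
opening: -0.0005
t 1.1 p [ 0.4059 -0.3192  0.2185] F [0.3 0.  0.8] open -0.001
tip in chute mm [-325.1  253.    58.9]
chute xyz axes & world z in tool axes:
 [[ 0.201  0.012 -0.98 ]
 [-0.004 -1.    -0.013]
 [-0.98   0.006 -0.201]
 [-1.     0.004 -0.004]]
to (-120,37,80) shift cm [  2.13  21.86 -20.23]
```

```bash
python3 -m jog '[{"ax":0,"ay":0,"az":0,"x":0,"y":3.1,"z":-2.9,"hand":1},{"ax":0,"ay":0,"az":0,"x":0,"y":3.1,"z":-2.9,"hand":1},{"ax":0,"ay":0,"az":0,"x":0,"y":3.1,"z":-2.9,"hand":1},{"ax":0,"ay":0,"az":0,"x":0,"y":3.1,"z":-2.9,"hand":1},{"ax":0,"ay":0,"az":0,"x":0,"y":3.1,"z":-2.9,"hand":1},{"ax":0,"ay":0,"az":0,"x":0,"y":3.1,"z":-2.9,"hand":1},{"ax":0,"ay":0,"az":0,"x":0,"y":3.2,"z":-2.9,"hand":1},{"ax":0.01,"ay":0,"az":0,"x":1.0,"y":0,"z":0,"hand":1},{"ax":0,"ay":0,"az":0,"x":1.0,"y":0,"z":0,"hand":1},{"ax":0,"ay":0,"az":0,"x":0,"y":0,"z":0,"hand":1}]'; python3 st.py "(-120,37,14)"; python3 - <<'E'
from h import *
b=arm.snapshot("top")[75:220,130:340];a=arm.snapshot("scene")[115:315,185:385]
cv2.imwrite("pics/d.png",np.hstack([cv2.resize(a,(414,414)),cv2.resize(b,(386,267))[:,:] if 0 else cv2.copyMakeBorder(cv2.resize(b,(386,267)),0,147,0,0,0)]))
E
```

```text
time_s: 2.1
position: [0.5601, -0.078, 0.1966]
tool_rot: [0.436, 0.557, -0.439, 0.554]
wrist_force: [0.3, -0.6, -0.3]
opening: 0.0002
t 2.1 p [ 0.5601 -0.078   0.1966] F [ 0.3 -0.6 -0.3] open 0.0
tip in chute mm [-129.1   44.3   75.8]
chute xyz axes & world z in tool axes:
 [[ 0.197 -0.011 -0.98 ]
 [ 0.005 -1.     0.012]
 [-0.98  -0.008 -0.197]
 [-1.    -0.005 -0.   ]]
to (-120,37,14) shift cm [6.24 0.76 0.32]
```

View pics/d.png

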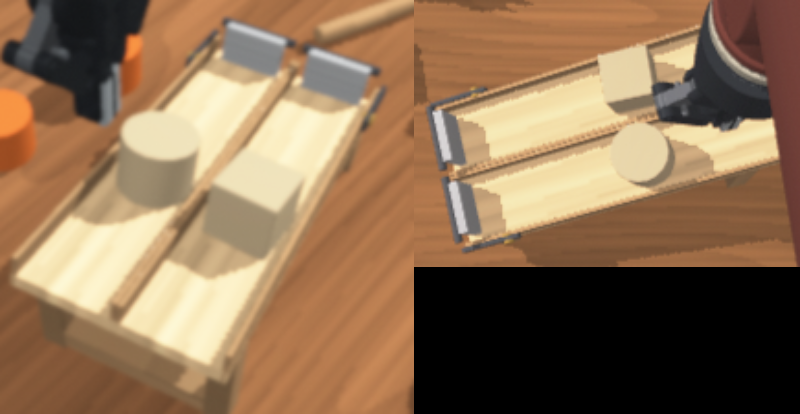

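```bash
python3 - <<'E'
from h import *
s=arm.sense();tip=np.array(s['position'])+Ro.from_quat(s['tool_rot']).apply([.025,0,0]);print(tip)
a=proj("scene",tip)[0]-[185,115];b=proj("top",tip)[0]-[130,75];print("in d.png scene",a*2.07,"top",b*1.838+[414,0])
E
```

```text
[ 0.56119579 -0.07842965  0.17325754]
in d.png scene [100.19168688 156.16710656] top [717.97408065 126.643847  ]
```

```bash
python3 - <<'E'
from h import *
s=arm.sense();p=np.array(s['position']);T=Ro.from_quat(s['tool_rot'])
o=[]
for n,(x,y) in(("scene",(170,60)),("top",(200,60))):
    im=arm.snapshot(n)
    w=cv2.resize(im[y:y+150,x:x+133],None,fx=3,fy=3,interpolation=2)
    for L,c in(((0,0,0),(0,255,0)),((.025,0,0),(0,0,255)),((.025,0,.0145),(255,0,0))):
        q=(proj(n,p+T.apply(L))[0]-[x,y]+.5)*3;cv2.circle(w,tuple(int(k) for k in q),3,c,-1)
    o.append(w)
cv2.imwrite("pics/e.png",np.hstack(o))
E
```

```text
(no output)
```

View pics/e.png

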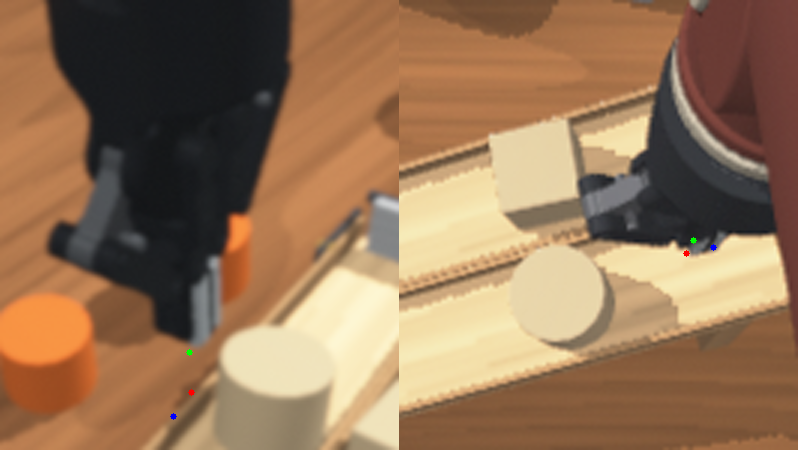

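```bash
python3 - <<'E'
from h import *
s=arm.sense();p=np.array(s['position']);T=Ro.from_quat(s['tool_rot'])
for t in((702,250),(710,248)):
  for c in ((195,346),(208,340)):
    X=tri((np.array(t)-[399,0])/3+[200,60],np.array(c)/3+[170,60]);print(X.round(4),"in tool mm",(T.inv().apply(X-p)*1e3).round(1))
E
```

```text
[ 0.5594 -0.0788  0.1992] in tool mm [-0.2 -2.7  0.3]
[ 0.5611 -0.0762  0.2015] in tool mm [-2.4 -0.5 -1.8]
[ 0.5607 -0.0814  0.2021] in tool mm [-3.  -2.1  3.1]
[ 0.5623 -0.0789  0.2043] in tool mm [-5.3  0.1  1. ]
```

```bash
python3 - <<'E'
from h import *
s=arm.sense();p=np.array(s['position']);T=Ro.from_quat(s['tool_rot'])
def ray(n,u):
    m=C[n];R=cv2.Rodrigues(np.array(m['rvec']))[0];c=-R.T@np.array(m['tvec']).ravel()
    d=R.T@np.linalg.inv(np.array(m['intrinsics']))@[*u,1];return T.inv().apply(c-p),T.inv().apply(d)
for nm,n,u in(("up knuckle","scene",np.array((72,250))/3+[170,60]),("tipL","scene",np.array((158,332))/3+[170,60]),("tipR","scene",np.array((200,346))/3+[170,60]),("tip right","scene",np.array((218,335))/3+[170,60]),("down knuckle","top",np.array((597-399,235))/3+[200,60]),("dk2","top",np.array((585-399,190))/3+[200,60])):
    c,d=ray(n,u)
    for y in(-.011,0,.011): print(nm,y,((c+d*(y-c[1])/d[1])*1e3).round(0))
E
```

```text
up knuckle -0.011 [-91. -11.  51.]
up knuckle 0 [-107.    0.   65.]
up knuckle 0.011 [-123.   11.   78.]
tipL -0.011 [-10. -11.   6.]
tipL 0 [-30.   0.  22.]
tipL 0.011 [-51.  11.  38.]
tipR -0.011 [ 28. -11. -25.]
tipR 0 [ 5.  0. -8.]
tipR 0.011 [-17.  11.  10.]
tip right -0.011 [ 35. -11. -41.]
tip right 0 [ 12.   0. -22.]
tip right 0.011 [-11.  11.  -4.]
down knuckle -0.011 [-89. -11. -57.]
down knuckle 0 [-46.   0. -51.]
down knuckle 0.011 [ -3.  11. -46.]
dk2 -0.011 [-156.  -11.  -65.]
dk2 0 [-119.   -0.  -60.]
dk2 0.011 [-83.  11. -56.]
```

The closed fingertips appear about 25 mm higher than the text implies, near the TCP itself, although the lateral position agrees. I'll descend to the height that is safe by the text and check again.

```bash
python3 -m jog '[{"ax":-0.01,"ay":0,"az":0,"x":1.2,"y":0.4,"z":0,"hand":1},{"ax":0,"ay":0,"az":0,"x":1.2,"y":0.3,"z":0,"hand":1},{"ax":0,"ay":0,"az":0,"x":1.2,"y":0,"z":0,"hand":1},{"ax":0,"ay":0,"az":0,"x":1.2,"y":0,"z":0,"hand":1},{"ax":0,"ay":0,"az":0,"x":1.2,"y":0,"z":0,"hand":1},{"ax":0,"ay":0,"az":0,"x":0,"y":0,"z":0,"hand":1},{"ax":0,"ay":0,"az":0,"x":0,"y":0,"z":0,"hand":1},{"ax":0,"ay":0,"az":0,"x":0,"y":0,"z":0,"hand":1},{"ax":0,"ay":0,"az":0,"x":0,"y":0,"z":0,"hand":1},{"ax":0,"ay":0,"az":0,"x":0,"y":0,"z":0,"hand":1}]'; python3 st.py "(-120,37,14)"; python3 - <<'E'
from h import *
s=arm.sense();p=np.array(s['position']);T=Ro.from_quat(s['tool_rot'])
o=[]
for n,(x,y) in(("scene",(170,110)),("top",(200,60))):
    im=arm.snapshot(n)
    w=cv2.resize(im[y:y+150,x:x+133],None,fx=3,fy=3,interpolation=2)
    for L,c in(((0,0,0),(0,255,0)),((.025,0,0),(0,0,255)),((.025,0,.0145),(255,0,0))):
        q=(proj(n,p+T.apply(L))[0]-[x,y]+.5)*3;cv2.circle(w,tuple(int(k) for k in q),2,c,-1)
    o.append(w)
cv2.imwrite("pics/f.png",np.hstack(o))
E
```

```text
time_s: 3.3
position: [0.5694, -0.0746, 0.1393]
tool_rot: [0.434, 0.558, -0.434, 0.559]
wrist_force: [-0.1, -0.9, 0.1]
opening: -0.0002
t 3.3 p [ 0.5694 -0.0746  0.1393] F [-0.1 -0.9  0.1] open -0.0
tip in chute mm [-116.8   34.2   19.9]
chute xyz axes & world z in tool axes:
 [[ 0.196  0.    -0.981]
 [-0.001 -1.    -0.   ]
 [-0.981  0.001 -0.196]
 [-1.     0.001  0.   ]]
to (-120,37,14) shift cm [ 0.51 -0.28  0.43]
```

View pics/f.png

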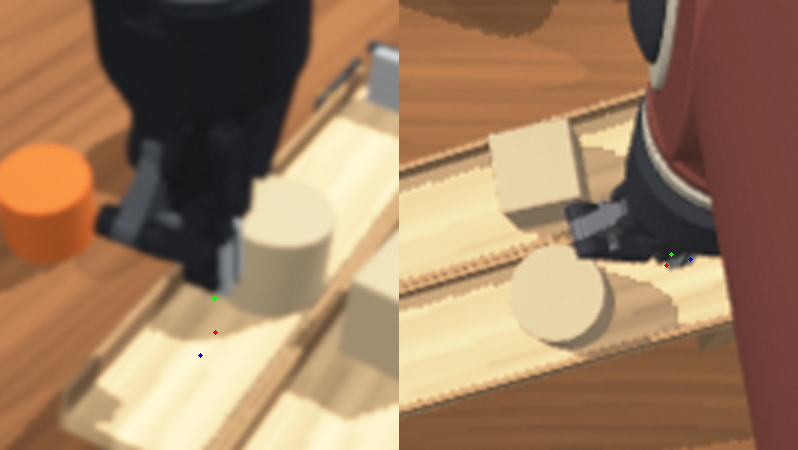

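The visible fingertip, at about (222,293) in the left panel, again sits near the TCP. I'll descend in small steps and watch the wrist force.

```bash
python3 -m jog '[{"ax":0,"ay":0,"az":0,"x":0.4,"y":-0.3,"z":0.4,"hand":1},{"ax":0,"ay":0,"az":0,"x":0.4,"y":0,"z":0,"hand":1},{"ax":0,"ay":0,"az":0,"x":0.3,"y":0,"z":0,"hand":1},{"ax":0,"ay":0,"az":0,"x":0.2,"y":0,"z":0,"hand":1},{"ax":0,"ay":0,"az":0,"x":0,"y":0,"z":0,"hand":1},{"ax":0,"ay":0,"az":0,"x":0,"y":0,"z":0,"hand":1},{"ax":0,"ay":0,"az":0,"x":0,"y":0,"z":0,"hand":1},{"ax":0,"ay":0,"az":0,"x":0,"y":0,"z":0,"hand":1},{"ax":0,"ay":0,"az":0,"x":0,"y":0,"z":0,"hand":1},{"ax":0,"ay":0,"az":0,"x":0,"y":0,"z":0,"hand":1}]'; python3 st.py
python3 -m jog '[{"ax":0,"ay":0,"az":0,"x":0.1,"y":0,"z":0,"hand":1},{"ax":0,"ay":0,"az":0,"x":0.1,"y":0,"z":0,"hand":1},{"ax":0,"ay":0,"az":0,"x":0.1,"y":0,"z":0,"hand":1},{"ax":0,"ay":0,"az":0,"x":0,"y":0,"z":0,"hand":1},{"ax":0,"ay":0,"az":0,"x":0,"y":0,"z":0,"hand":1},{"ax":0,"ay":0,"az":0,"x":0,"y":0,"z":0,"hand":1},{"ax":0,"ay":0,"az":0,"x":0,"y":0,"z":0,"hand":1},{"ax":0,"ay":0,"az":0,"x":0,"y":0,"z":0,"hand":1},{"ax":0,"ay":0,"az":0,"x":0,"y":0,"z":0,"hand":1},{"ax":0,"ay":0,"az":0,"x":0,"y":0,"z":0,"hand":1}]'; python3 st.py
```

```text
time_s: 4.4
position: [0.5672, -0.0792, 0.1258]
tool_rot: [0.434, 0.558, -0.434, 0.558]
wrist_force: [-0.2, -0.0, -0.0]
opening: 0.0001
t 4.4 p [ 0.5672 -0.0792  0.1258] F [-0.2 -0.  -0. ] open 0.0
tip in chute mm [-118.    37.5    5.9]
chute xyz axes & world z in tool axes:
 [[ 0.197  0.    -0.98 ]
 [-0.    -1.    -0.   ]
 [-0.98   0.    -0.197]
 [-1.     0.     0.   ]]
time_s: 5.4
position: [0.5671, -0.0792, 0.1228]
tool_rot: [0.434, 0.558, -0.434, 0.558]
wrist_force: [0.5, 0.5, 0.1]
opening: 0.0
t 5.4 p [ 0.5671 -0.0792  0.1228] F [0.5 0.5 0.1] open 0.0
tip in chute mm [-117.4   37.5    2.9]
chute xyz axes & world z in tool axes:
 [[ 0.197  0.    -0.98 ]
 [-0.    -1.    -0.   ]
 [-0.98   0.    -0.197]
 [-1.     0.    -0.   ]]
```

```bash
python3 -m jog '[{"ax":0,"ay":0,"az":0,"x":0.1,"y":0,"z":0,"hand":1},{"ax":0,"ay":0,"az":0,"x":0.1,"y":0,"z":0,"hand":1},{"ax":0,"ay":0,"az":0,"x":0.1,"y":0,"z":0,"hand":1},{"ax":0,"ay":0,"az":0,"x":0.1,"y":0,"z":0,"hand":1},{"ax":0,"ay":0,"az":0,"x":0.1,"y":0,"z":0,"hand":1},{"ax":0,"ay":0,"az":0,"x":0,"y":0,"z":0,"hand":1},{"ax":0,"ay":0,"az":0,"x":0,"y":0,"z":0,"hand":1},{"ax":0,"ay":0,"az":0,"x":0,"y":0,"z":0,"hand":1},{"ax":0,"ay":0,"az":0,"x":0,"y":0,"z":0,"hand":1},{"ax":0,"ay":0,"az":0,"x":0,"y":0,"z":0,"hand":1}]'; python3 st.py;  python3 - <<'E'
from h import *
s=arm.sense();p=np.array(s['position']);T=Ro.from_quat(s['tool_rot'])
o=[]
for n,(x,y) in(("scene",(170,130)),("top",(220,100))):
    im=arm.snapshot(n)
    w=cv2.resize(im[y:y+100,x:x+100],None,fx=4,fy=4,interpolation=2)
    for L,c in(((0,0,0),(0,255,0)),((.025,0,0),(0,0,255))):
        q=(proj(n,p+T.apply(L))[0]-[x,y]+.5)*4;cv2.circle(w,tuple(int(k) for k in q),2,c,-1)
    o.append(w)
cv2.imwrite("pics/g.png",np.hstack(o))
E
```

```text
time_s: 6.4
position: [0.5672, -0.0792, 0.1178]
tool_rot: [0.434, 0.558, -0.434, 0.558]
wrist_force: [0.3, -0.2, 1.2]
opening: 0.0001
t 6.4 p [ 0.5672 -0.0792  0.1178] F [ 0.3 -0.2  1.2] open 0.0
tip in chute mm [-116.4   37.5   -2. ]
chute xyz axes & world z in tool axes:
 [[ 0.197  0.    -0.98 ]
 [-0.    -1.    -0.   ]
 [-0.98   0.    -0.197]
 [-1.     0.    -0.   ]]
```

View pics/g.png

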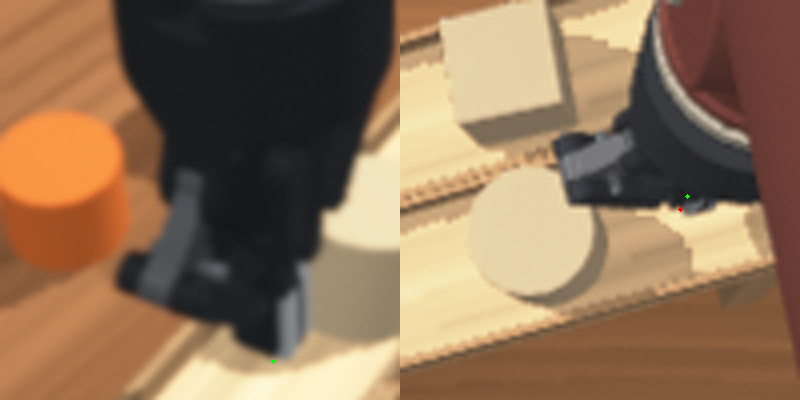

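```bash
python3 - <<'E'
from h import *
s=arm.sense();p=np.array(s['position']);T=Ro.from_quat(s['tool_rot'])
f=lambda n,u:np.array(u)/4+([170,130] if n=="scene" else [220,100])
def show(n,X): print(n,X.round(3),"tool mm",(T.inv().apply(X-p)*1e3).round(0))
t,sc=f("top",(562-400,145+20)),f("scene",(125,272))
X=tri(t,sc);show("knuckle same?",X);print("reproj err",proj("top",X)[0]-t,proj("scene",X)[0]-sc)
t,sc=f("top",(690-400,208)),f("scene",(285,355))
X=tri(t,sc);show("tip",X);print(proj("top",X)[0]-t,proj("scene",X)[0]-sc)
for z in(-.1,-.08,-.05,0):
  print(z,"proj knuckles z=+-54:",[((proj(n,p+T.apply((z,0,k)))[0]-o)*4).round(0).tolist() for n,o in(("scene",[170,130]),("top",[220,100])) for k in(.054,-.054)])
E
```

```text
knuckle same? [ 0.545 -0.069  0.155] tool mm [-37. -19. -15.]
reproj err [28.01456297 15.42211885] [28.23753521 -8.90187158]
tip [ 0.566 -0.077  0.116] tool mm [ 2. -1. -3.]
[-2.49020656 -2.18812751] [-3.12378513  0.4178252 ]
-0.1 proj knuckles z=+-54: [[164.0, 281.0], [346.0, 42.0], [461.0, 95.0], [177.0, 163.0]]
-0.08 proj knuckles z=+-54: [[170.0, 326.0], [346.0, 88.0], [448.0, 111.0], [174.0, 177.0]]
-0.05 proj knuckles z=+-54: [[177.0, 388.0], [345.0, 154.0], [430.0, 133.0], [171.0, 196.0]]
0 proj knuckles z=+-54: [[189.0, 481.0], [345.0, 251.0], [405.0, 166.0], [165.0, 224.0]]
```

Tip and both knuckles are now consistent: the true tip is about at the TCP, roughly 20 mm above the floor with no contact, and the knuckles are about 90 mm higher, clear of the props. That is a good height to push at, so I'll push along the slope.

```bash
python3 -m jog '[{"ax":0,"ay":0,"az":0,"x":0.17,"y":0,"z":-0.8,"hand":1},{"ax":0,"ay":0,"az":0,"x":0.17,"y":0,"z":-0.8,"hand":1},{"ax":0,"ay":0,"az":0,"x":0.17,"y":0,"z":-0.8,"hand":1},{"ax":0,"ay":0,"az":0,"x":0.17,"y":0,"z":-0.8,"hand":1},{"ax":0,"ay":0,"az":0,"x":0.17,"y":0,"z":-0.8,"hand":1},{"ax":0,"ay":0,"az":0,"x":0.17,"y":0,"z":-0.8,"hand":1},{"ax":0,"ay":0,"az":0,"x":0.17,"y":0,"z":-0.8,"hand":1},{"ax":0,"ay":0,"az":0,"x":0.13,"y":0,"z":-0.6,"hand":1},{"ax":0,"ay":0,"az":0,"x":0.08,"y":0,"z":-0.4,"hand":1},{"ax":0,"ay":0,"az":0,"x":0,"y":0,"z":0,"hand":1}]'; python3 st.py;  python3 - <<'E'
from h import *
o=[]
for n,(x,y) in(("scene",(185,110)),("top",(135,85))):
    im=arm.snapshot(n);cv2.imwrite(f"pics/{n}h.png",im)
    o.append(cv2.resize(im[y:y+150,x:x+150],(400,400),interpolation=2))
cv2.imwrite("pics/h.png",np.hstack(o))
E
```

```text
time_s: 7.5
position: [0.5504, -0.0141, 0.1035]
tool_rot: [0.434, 0.559, -0.433, 0.558]
wrist_force: [-0.2, 0.6, -0.4]
opening: -0.0002
t 7.5 p [ 0.5504 -0.0141  0.1035] F [-0.2  0.6 -0.4] open -0.0
tip in chute mm [-47.7  37.7  -2.8]
chute xyz axes & world z in tool axes:
 [[ 0.198  0.001 -0.98 ]
 [ 0.    -1.    -0.001]
 [-0.98  -0.    -0.198]
 [-1.    -0.    -0.001]]
```

View pics/h.png

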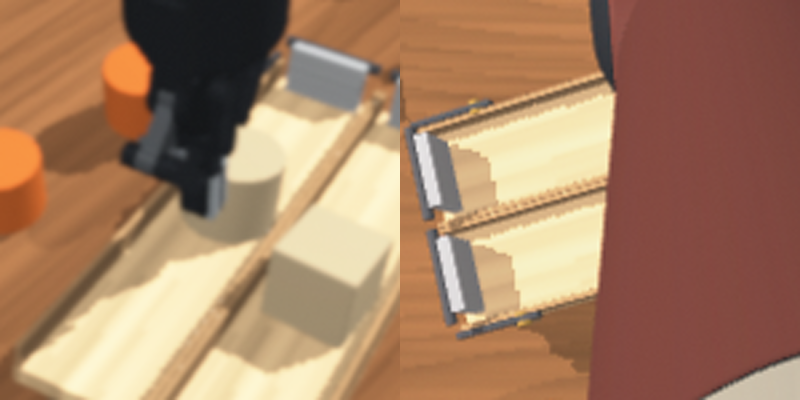

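The puck is upright and sliding with the finger, now at about (255,185) in the left panel. The square block at (325,275) is clear.

```bash
python3 -m jog '[{"ax":0,"ay":0,"az":0,"x":0.17,"y":0,"z":-0.8,"hand":1},{"ax":0,"ay":0,"az":0,"x":0.17,"y":0,"z":-0.8,"hand":1},{"ax":0,"ay":0,"az":0,"x":0.17,"y":0,"z":-0.8,"hand":1},{"ax":0,"ay":0,"az":0,"x":0.17,"y":0,"z":-0.8,"hand":1},{"ax":0,"ay":0,"az":0,"x":0.17,"y":0,"z":-0.8,"hand":1},{"ax":0,"ay":0,"az":0,"x":0.17,"y":0,"z":-0.8,"hand":1},{"ax":0,"ay":0,"az":0,"x":0.17,"y":0,"z":-0.8,"hand":1},{"ax":0,"ay":0,"az":0,"x":0.17,"y":0,"z":-0.8,"hand":1},{"ax":0,"ay":0,"az":0,"x":0.17,"y":0,"z":-0.8,"hand":1},{"ax":0,"ay":0,"az":0,"x":0.1,"y":0,"z":-0.5,"hand":1}]'; python3 st.py;  python3 - <<'E'
from h import *
o=[]
for n,(x,y) in(("scene",(185,100)),("top",(135,85))):
    im=arm.snapshot(n);cv2.imwrite(f"pics/{n}i.png",im)
    o.append(cv2.resize(im[y:y+150,x:x+150],(400,400),interpolation=2))
cv2.imwrite("pics/i.png",np.hstack(o))
E
```

```text
time_s: 8.6
position: [0.5315, 0.0605, 0.0873]
tool_rot: [0.434, 0.559, -0.433, 0.558]
wrist_force: [0.1, -0.8, -0.3]
opening: -0.0002
t 8.6 p [0.5315 0.0605 0.0873] F [ 0.1 -0.8 -0.3] open -0.0
tip in chute mm [31.  37.6 -3.5]
chute xyz axes & world z in tool axes:
 [[ 0.197  0.001 -0.98 ]
 [ 0.    -1.    -0.001]
 [-0.98   0.    -0.197]
 [-1.    -0.    -0.   ]]
```

View pics/i.png

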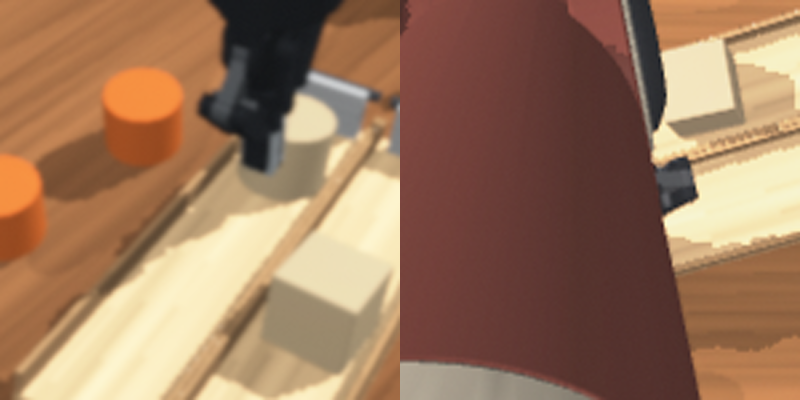

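```bash
python3 -m jog '[{"ax":0,"ay":0,"az":0,"x":0.06,"y":0,"z":-0.3,"hand":1},{"ax":0,"ay":0,"az":0,"x":0.06,"y":0,"z":-0.3,"hand":1},{"ax":0,"ay":0,"az":0,"x":0.06,"y":0,"z":-0.3,"hand":1},{"ax":0,"ay":0,"az":0,"x":0.06,"y":0,"z":-0.3,"hand":1},{"ax":0,"ay":0,"az":0,"x":0.06,"y":0,"z":-0.3,"hand":1},{"ax":0,"ay":0,"az":0,"x":0.06,"y":0,"z":-0.3,"hand":1},{"ax":0,"ay":0,"az":0,"x":0.06,"y":0,"z":-0.3,"hand":1},{"ax":0,"ay":0,"az":0,"x":0,"y":0,"z":0,"hand":1},{"ax":0,"ay":0,"az":0,"x":0,"y":0,"z":0,"hand":1},{"ax":0,"ay":0,"az":0,"x":0,"y":0,"z":0,"hand":1}]'; python3 st.py
python3 -m jog '[{"ax":0,"ay":0,"az":0,"x":0.02,"y":0,"z":-0.1,"hand":1},{"ax":0,"ay":0,"az":0,"x":0.02,"y":0,"z":-0.1,"hand":1},{"ax":0,"ay":0,"az":0,"x":0.02,"y":0,"z":-0.1,"hand":1},{"ax":0,"ay":0,"az":0,"x":0.02,"y":0,"z":-0.1,"hand":1},{"ax":0,"ay":0,"az":0,"x":0,"y":0,"z":0,"hand":1},{"ax":0,"ay":0,"az":0,"x":0,"y":0,"z":0,"hand":1},{"ax":0,"ay":0,"az":0,"x":0,"y":0,"z":0,"hand":1},{"ax":0,"ay":0,"az":0,"x":0,"y":0,"z":0,"hand":1},{"ax":0,"ay":0,"az":0,"x":0,"y":0,"z":0,"hand":1},{"ax":0,"ay":0,"az":0,"x":0,"y":0,"z":0,"hand":1}]'; python3 st.py |head -3
python3 - <<'E'
from h import *
im=arm.snapshot("scene")[90:240,185:335];cv2.imwrite("pics/j.png",cv2.resize(im,(600,600),interpolation=2))
E
```

```text
time_s: 9.7
position: [0.5266, 0.0799, 0.0833]
tool_rot: [0.434, 0.558, -0.434, 0.558]
wrist_force: [1.7, -0.2, -0.4]
opening: -0.0002
t 9.7 p [0.5266 0.0799 0.0833] F [ 1.7 -0.2 -0.4] open -0.0
tip in chute mm [51.3 37.5 -3.5]
chute xyz axes & world z in tool axes:
 [[ 0.197  0.    -0.98 ]
 [-0.    -1.    -0.   ]
 [-0.98   0.    -0.197]
 [-1.     0.    -0.   ]]
time_s: 10.7
position: [0.5255, 0.0837, 0.0824]
tool_rot: [0.434, 0.558, -0.434, 0.558]
wrist_force: [0.3, -0.3, 0.7]
opening: 0.0004
t 10.7 p [0.5255 0.0837 0.0824] F [ 0.3 -0.3  0.7] open 0.0
tip in chute mm [55.4 37.6 -3.6]
chute xyz axes & world z in tool axes:
```

View pics/j.png

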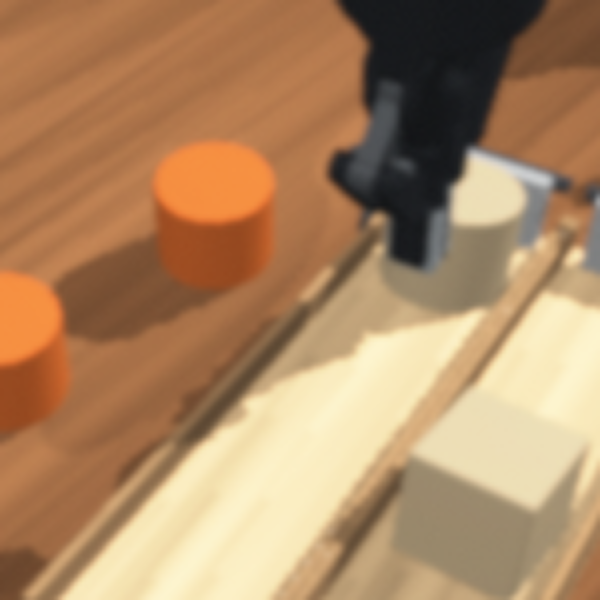

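```bash
python3 -m jog '[{"ax":0,"ay":0,"az":0,"x":0.02,"y":0,"z":-0.1,"hand":1},{"ax":0,"ay":0,"az":0,"x":0.02,"y":0,"z":-0.1,"hand":1},{"ax":0,"ay":0,"az":0,"x":0.02,"y":0,"z":-0.1,"hand":1},{"ax":0,"ay":0,"az":0,"x":0.02,"y":0,"z":-0.1,"hand":1},{"ax":0,"ay":0,"az":0,"x":0.02,"y":0,"z":-0.1,"hand":1},{"ax":0,"ay":0,"az":0,"x":0,"y":0,"z":0,"hand":1},{"ax":0,"ay":0,"az":0,"x":0,"y":0,"z":0,"hand":1},{"ax":0,"ay":0,"az":0,"x":0,"y":0,"z":0,"hand":1},{"ax":0,"ay":0,"az":0,"x":0,"y":0,"z":0,"hand":1},{"ax":0,"ay":0,"az":0,"x":0,"y":0,"z":0,"hand":1}]'; python3 st.py|head -2;python3 - <<'E'
from h import *
v=np.load("ch.npy");R=Ro.from_euler('ZY',v[3:])
im=arm.snapshot("scene");cv2.imwrite("pics/scenek.png",im)
th=np.linspace(0,2*np.pi,200)
for x in(85,92,97,102,107):
    q=proj("scene",R.apply(np.c_[x+28*np.cos(th),37+28*np.sin(th),0*th]/1e3)+v[:3]);k=q[:,1].argmax();t=proj("scene",R.apply(np.c_[x+28*np.cos(th),37+28*np.sin(th),45+0*th]/1e3)+v[:3]);print(x,"bottom",q[k].round(1),"top right",t[t[:,0].argmax()].round(1))
c=im[90:180,255:330];cv2.imwrite("pics/k.png",cv2.resize(c,None,fx=8,fy=6.6,interpolation=2))
E
```

```text
time_s: 11.75
position: [0.5243, 0.0886, 0.0815]
tool_rot: [0.434, 0.558, -0.434, 0.558]
wrist_force: [-0.5, -0.3, -0.8]
opening: 0.0001
t 11.75 p [0.5243 0.0886 0.0815] F [-0.5 -0.3 -0.8] open 0.0
tip in chute mm [60.5 37.6 -3.5]
85 bottom [297.7 170. ] top right [315.6 140.3]
92 bottom [299.3 167.9] top right [317.1 138.4]
97 bottom [300.4 166.5] top right [318.1 137.4]
102 bottom [301.5 165. ] top right [319.1 136.1]
107 bottom [302.6 163.6] top right [320.1 134.8]
```

View pics/k.png

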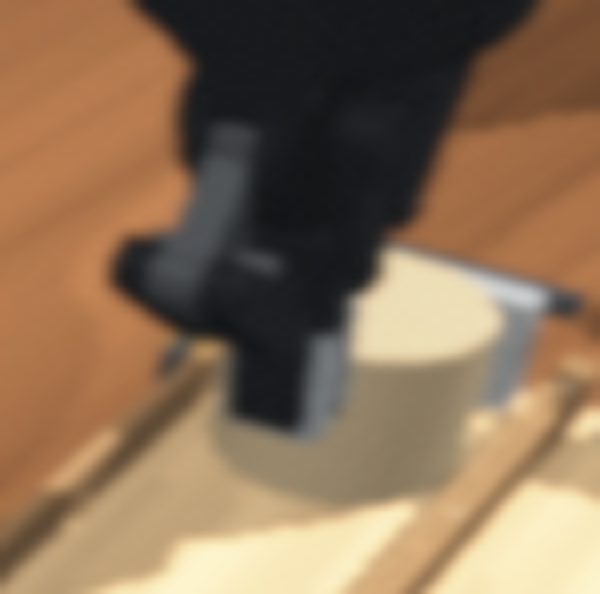

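The puck's top-right rim reads (318,138), so its x is about 97 mm and roughly 5 mm is left. I'll creep until the force shows the stop.

```bash
python3 -m jog '[{"ax":0,"ay":0,"az":0,"x":0.02,"y":0,"z":-0.1,"hand":1},{"ax":0,"ay":0,"az":0,"x":0.02,"y":0,"z":-0.1,"hand":1},{"ax":0,"ay":0,"az":0,"x":0.02,"y":0,"z":-0.1,"hand":1},{"ax":0,"ay":0,"az":0,"x":0,"y":0,"z":0,"hand":1},{"ax":0,"ay":0,"az":0,"x":0,"y":0,"z":0,"hand":1},{"ax":0,"ay":0,"az":0,"x":0,"y":0,"z":0,"hand":1},{"ax":0,"ay":0,"az":0,"x":0,"y":0,"z":0,"hand":1},{"ax":0,"ay":0,"az":0,"x":0,"y":0,"z":0,"hand":1},{"ax":0,"ay":0,"az":0,"x":0,"y":0,"z":0,"hand":1},{"ax":0,"ay":0,"az":0,"x":0,"y":0,"z":0,"hand":1}]'; python3 st.py|head -2
```

```text
time_s: 12.8
position: [0.5236, 0.0914, 0.0808]
tool_rot: [0.434, 0.558, -0.434, 0.558]
wrist_force: [0.4, -1.0, 0.1]
opening: 0.0002
t 12.8 p [0.5236 0.0914 0.0808] F [ 0.4 -1.   0.1] open 0.0
tip in chute mm [63.5 37.5 -3.6]
```

```bash
python3 -m jog '[{"ax":0,"ay":0,"az":0,"x":0.02,"y":0,"z":-0.1,"hand":1},{"ax":0,"ay":0,"az":0,"x":0.02,"y":0,"z":-0.1,"hand":1},{"ax":0,"ay":0,"az":0,"x":0,"y":0,"z":0,"hand":1},{"ax":0,"ay":0,"az":0,"x":0,"y":0,"z":0,"hand":1},{"ax":0,"ay":0,"az":0,"x":0,"y":0,"z":0,"hand":1},{"ax":0,"ay":0,"az":0,"x":0,"y":0,"z":0,"hand":1},{"ax":0,"ay":0,"az":0,"x":0,"y":0,"z":0,"hand":1},{"ax":0,"ay":0,"az":0,"x":0,"y":0,"z":0,"hand":1},{"ax":0,"ay":0,"az":0,"x":0,"y":0,"z":0,"hand":1},{"ax":0,"ay":0,"az":0,"x":0,"y":0,"z":0,"hand":1}]'; python3 st.py|head -2
```

```text
time_s: 13.8
position: [0.523, 0.0934, 0.0804]
tool_rot: [0.434, 0.558, -0.434, 0.558]
wrist_force: [0.1, 0.1, -0.0]
opening: 0.0001
t 13.8 p [0.523  0.0934 0.0804] F [ 0.1  0.1 -0. ] open 0.0
tip in chute mm [65.6 37.7 -3.6]
```

```bash
python3 -m jog '[{"ax":0,"ay":0,"az":0,"x":0.02,"y":0,"z":-0.1,"hand":1},{"ax":0,"ay":0,"az":0,"x":0.02,"y":0,"z":-0.1,"hand":1},{"ax":0,"ay":0,"az":0,"x":0,"y":0,"z":0,"hand":1},{"ax":0,"ay":0,"az":0,"x":0,"y":0,"z":0,"hand":1},{"ax":0,"ay":0,"az":0,"x":0,"y":0,"z":0,"hand":1},{"ax":0,"ay":0,"az":0,"x":0,"y":0,"z":0,"hand":1},{"ax":0,"ay":0,"az":0,"x":0,"y":0,"z":0,"hand":1},{"ax":0,"ay":0,"az":0,"x":0,"y":0,"z":0,"hand":1},{"ax":0,"ay":0,"az":0,"x":0,"y":0,"z":0,"hand":1},{"ax":0,"ay":0,"az":0,"x":0,"y":0,"z":0,"hand":1}]'; python3 st.py|head -2; python3 - <<'E'
from h import *
im=arm.snapshot("scene");cv2.imwrite("pics/scenel.png",im);o=cv2.imread("pics/scenek.png")
# row/col profiles at puck right rim and bottom: before vs now, stop for change
for nm,i in(("k",o),("l",im)): print(nm,"row138",i[138,308:326].mean(1).round().astype(int).tolist(),"col298",i[158:172,298].mean(1).round().astype(int).tolist())
E
```

```text
time_s: 14.8
position: [0.5226, 0.0953, 0.08]
tool_rot: [0.434, 0.558, -0.434, 0.558]
wrist_force: [-0.1, -0.3, 0.6]
opening: -0.0002
t 14.8 p [0.5226 0.0953 0.08  ] F [-0.1 -0.3  0.6] open -0.0
tip in chute mm [67.5 37.6 -3.6]
k row138 [214, 214, 214, 214, 214, 214, 214, 214, 208, 183, 149, 135, 135, 136, 127, 114, 101, 93] col298 [126, 125, 126, 125, 124, 124, 124, 125, 136, 165, 197, 215, 221, 222]
l row138 [213, 214, 214, 214, 213, 214, 213, 213, 209, 196, 171, 146, 138, 136, 127, 113, 101, 93] col298 [127, 126, 126, 126, 126, 128, 138, 166, 197, 215, 221, 222, 222, 223]
```

```bash
python3 -m jog '[{"ax":0,"ay":0,"az":0,"x":0.02,"y":0,"z":-0.1,"hand":1},{"ax":0,"ay":0,"az":0,"x":0.02,"y":0,"z":-0.1,"hand":1},{"ax":0,"ay":0,"az":0,"x":0,"y":0,"z":0,"hand":1},{"ax":0,"ay":0,"az":0,"x":0,"y":0,"z":0,"hand":1},{"ax":0,"ay":0,"az":0,"x":0,"y":0,"z":0,"hand":1},{"ax":0,"ay":0,"az":0,"x":0,"y":0,"z":0,"hand":1},{"ax":0,"ay":0,"az":0,"x":0,"y":0,"z":0,"hand":1},{"ax":0,"ay":0,"az":0,"x":0,"y":0,"z":0,"hand":1},{"ax":0,"ay":0,"az":0,"x":0,"y":0,"z":0,"hand":1},{"ax":0,"ay":0,"az":0,"x":0,"y":0,"z":0,"hand":1}]'; python3 st.py|head -2; python3 - <<'E'
from h import *
im=arm.snapshot("scene")
print(im[158:172,298].mean(1).round().astype(int).tolist())
E
```

```text
time_s: 15.85
position: [0.5222, 0.097, 0.0797]
tool_rot: [0.434, 0.558, -0.434, 0.558]
wrist_force: [0.6, -2.4, 0.3]
opening: 0.0002
t 15.85 p [0.5222 0.097  0.0797] F [ 0.6 -2.4  0.3] open 0.0
tip in chute mm [69.3 37.6 -3.6]
[127, 127, 126, 126, 126, 132, 147, 169, 198, 216, 221, 222, 222, 222]
```

```bash
python3 -m jog '[{"ax":0,"ay":0,"az":0,"x":0.02,"y":0,"z":-0.1,"hand":1},{"ax":0,"ay":0,"az":0,"x":0.02,"y":0,"z":-0.1,"hand":1},{"ax":0,"ay":0,"az":0,"x":0,"y":0,"z":0,"hand":1},{"ax":0,"ay":0,"az":0,"x":0,"y":0,"z":0,"hand":1},{"ax":0,"ay":0,"az":0,"x":0,"y":0,"z":0,"hand":1},{"ax":0,"ay":0,"az":0,"x":0,"y":0,"z":0,"hand":1},{"ax":0,"ay":0,"az":0,"x":0,"y":0,"z":0,"hand":1},{"ax":0,"ay":0,"az":0,"x":0,"y":0,"z":0,"hand":1},{"ax":0,"ay":0,"az":0,"x":0,"y":0,"z":0,"hand":1},{"ax":0,"ay":0,"az":0,"x":0,"y":0,"z":0,"hand":1}]'; python3 st.py|head -2; python3 - <<'E'
from h import *
im=arm.snapshot("scene")
print(im[158:172,298].mean(1).round().astype(int).tolist())
E
```

```text
time_s: 16.9
position: [0.5223, 0.0973, 0.0796]
tool_rot: [0.434, 0.557, -0.435, 0.559]
wrist_force: [0.4, -5.5, 4.3]
opening: 0.0
t 16.9 p [0.5223 0.0973 0.0796] F [ 0.4 -5.5  4.3] open 0.0
tip in chute mm [69.5 37.4 -3.6]
[127, 127, 126, 126, 127, 133, 146, 170, 198, 216, 221, 221, 221, 222]
```

Contact is confirmed: the force rose to 5.5 N, and both the TCP and the puck stalled. I'll back off uphill, then lift.

```bash
python3 -m jog '[{"ax":0,"ay":0,"az":0,"x":-0.1,"y":0,"z":0.5,"hand":1},{"ax":0,"ay":0,"az":0,"x":-0.2,"y":0,"z":1,"hand":1},{"ax":0,"ay":0,"az":0,"x":-0.3,"y":0,"z":1.5,"hand":1},{"ax":0,"ay":0,"az":0,"x":-0.3,"y":0,"z":1.0,"hand":1},{"ax":0,"ay":0,"az":0,"x":-1.5,"y":0,"z":0,"hand":1},{"ax":0,"ay":0,"az":0,"x":-2,"y":0,"z":0,"hand":1},{"ax":0,"ay":0,"az":0,"x":-3,"y":0,"z":0,"hand":1},{"ax":0,"ay":0,"az":0,"x":-3,"y":0,"z":0,"hand":1},{"ax":0,"ay":0,"az":0,"x":-3,"y":0,"z":0,"hand":1},{"ax":0,"ay":0,"az":0,"x":-2,"y":0,"z":0,"hand":1}]'
python3 -m jog '[{"ax":0,"ay":0,"az":0,"x":0,"y":0,"z":3,"hand":1},{"ax":0,"ay":0,"az":0,"x":0,"y":0,"z":4,"hand":1},{"ax":0,"ay":0,"az":0,"x":0,"y":0,"z":4,"hand":1},{"ax":0,"ay":0,"az":0,"x":0,"y":0,"z":4,"hand":1},{"ax":0,"ay":0,"az":0,"x":0,"y":0,"z":4,"hand":1},{"ax":0,"ay":0,"az":0,"x":0,"y":0,"z":4,"hand":1},{"ax":0,"ay":0,"az":0,"x":0,"y":0,"z":2,"hand":1},{"ax":0,"ay":0,"az":0,"x":0,"y":0,"z":0,"hand":1},{"ax":0,"ay":0,"az":0,"x":0,"y":0,"z":0,"hand":1},{"ax":0,"ay":0,"az":0,"x":0,"y":0,"z":0,"hand":1}]'
python3 - <<'E'
from h import *
a,b=arm.snapshot("scene"),arm.snapshot("top")
cv2.imwrite("pics/sceneF.png",a);cv2.imwrite("pics/topF.png",b)
a0,b0=cv2.imread("pics/scene0.png"),cv2.imread("pics/top0.png")
# square shift by template matching of the first-picture patch
for i0,i,(x,y,w,h) in((a0,a,(284,186,50,54)),(b0,b,(228,97,40,42))):
    r=cv2.matchTemplate(i[y-8:y+h+8,x-8:x+w+8],i0[y:y+h,x:x+w],cv2.TM_CCOEFF_NORMED);_,m,_,l=cv2.minMaxLoc(r);print("square shift px",np.array(l)-8,round(m,3))
cv2.imwrite("pics/m.png",np.hstack([cv2.resize(a[100:250,185:335],(400,400),interpolation=2),cv2.resize(b[85:235,135:285],(400,400),interpolation=2)]))
E
```

```text
time_s: 17.95
position: [0.5321, 0.0607, 0.2355]
tool_rot: [0.435, 0.558, -0.433, 0.559]
wrist_force: [0.6, -0.3, -1.0]
opening: -0.0001
time_s: 18.95
position: [0.5934, -0.1792, 0.2332]
tool_rot: [0.434, 0.56, -0.432, 0.559]
wrist_force: [-0.4, 1.1, -0.0]
opening: 0.0003
square shift px [0 0] 0.991
square shift px [0 0] 1.0
```

The picture limit is reached, so I'll make the last check numerically.

```bash
python3 - <<'E'
from h import *
v=np.load("ch.npy");R=Ro.from_euler('ZY',v[3:])
a,b=cv2.imread("pics/sceneF.png"),cv2.imread("pics/topF.png")
a0,b0=cv2.imread("pics/scene0.png"),cv2.imread("pics/top0.png")
def exp(n,x,z=45): return proj(n,R.apply(np.array([x,37.5,z])/1e3)+v[:3])[0]
# clay top colour from the first pictures
for n,i,i0,c0 in(("scene",a,a0,(262,181)),("top",b,b0,(252,157))):
    col=np.median(i0[c0[1]-3:c0[1]+4,c0[0]-3:c0[0]+4].reshape(-1,3),0);q=exp(n,102)
    m=(np.abs(i.astype(int)-col).max(2)<14).astype(np.uint8)
    m=cv2.morphologyEx(m,cv2.MORPH_OPEN,np.ones((3,3)))
    k,l,st,ce=cv2.connectedComponentsWithStats(m)
    print(n,"colour",col,"expected",q.round(1))
    for j in range(1,k):
        if st[j,4]>60 and np.hypot(*(ce[j]-q))<25: print("  blob",st[j],ce[j].round(1))
    for x in(85,92,102,110): print("  ",x,exp(n,x).round(1))
E
```

```text
scene colour [174. 214. 232.] expected [302.4 133.5]
   85 [298.5 138. ]
   92 [300.1 136.1]
   102 [302.4 133.5]
   110 [304.1 131.5]
top colour [148. 186. 214.] expected [167.2 181.6]
  blob [154 167  29  30 679] [167.9 181.6]
   85 [176.2 179. ]
   92 [172.5 180.1]
   102 [167.2 181.6]
   110 [163.  182.8]
```

```bash
python3 - <<'E'
from h import *
a=cv2.imread("pics/sceneF.png");print(a[158:172,298].mean(1).round().astype(int).tolist(),a[133,302])
print(arm.job_done())
E
```

```text
[143, 143, 142, 142, 143, 149, 164, 188, 214, 228, 233, 233, 233, 234] [200 235 246]
the job is handed in; nothing more can be done
None
```

I pushed the round prop down its lane with the shut fingers until it met the steel stop, then backed off uphill, lifted clear, and handed the job in at about 19 s of the 32 s allowed.

**Contact with the stop:** over the last 2 mm step the wrist force rose to about 5.5 N, and both the tool and the puck stopped advancing.

**Final checks after retreating:**
- **Round prop:** the top view puts its centre at about x = 101 mm in the chute's frame (target 102, allowed 92 to 110). Its top outline is about as wide as it is tall (29 by 30 px), so it looks flat. Its lower edge in the scene view did not move after I backed off.
- **Square prop:** it shows no shift, 0 px in both views.
- **Robot:** the arm was clear of everything, with wrist force at noise level.

**Checks that failed or disagreed:**
- **Fingertips:** in the pictures the shut fingertips stood level with the TCP, not 25 mm ahead of it as the text says. Lowering them past the stated floor contact without any force agreed with the pictures.
- **Chute fit:** it gave a slope of 11.3° and a floor height of 72 mm, against the stated 12° and 75 mm, with errors up to about 2 px.
- **Last views:** the colour mask for the puck found nothing in the final scene view because the lighting had changed, so its final x comes from the top view alone. I also used up the 12-picture limit, so I could not view the final picture.

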